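Close the slide case, pin it and hold it shut

TASK

Fold the open lid of the grey slide case down onto its gasket, then take the steel lock pin from its stand and push it down through the hole in the lid's front tab and on through the matching hole in the case's tab below, until its collar sits on the lid's tab. The rubbery gasket keeps pushing the lid up a little, so finish while still holding the pin by its grip and pressing it down firmly, with the lid pressed fully shut: do not let go. Leave the bottle, the tube rack and the slide box where they stand.

Things in the scene. Friction and masses are not known exactly. Their poses are not given: they have to be found in the camera images.
- case: Lower half of the slide case, fixed: an open grey box 120 (x) x 160 (y) x 55 mm high, glass slides inside. Origin: centre of its underside, on the bench; z up; -x is its front (faces the robot, yaw up to 0.35 rad), +x its hinge side. A level tab 50 x 50 x 14 mm thick juts from the middle of its front, top level with the rim (55 mm above the bench), clear beneath.
- case_hole (a point): Centre of the upper mouth of the vertical through hole (12 mm diameter, 2 mm chamfer, 14 mm deep) in the case's tab, 85 mm in front of the case's origin and 55 mm above the bench. Axes as case.
- case_hinge (a point): Middle of the hinge line, at the far upper rim of the case: 60 mm behind the case's origin, 55 mm above the bench. The hinge line runs along the case's y.
- lid: Upper half: grey hinged lid, a shell 120 x 160 mm, 22 mm thick, 0.28 kg. Origin: middle of the hinge line (case_hinge). Its -x runs from the hinge to its front edge (120 mm), z is its outward (upper) normal: underside at z = 0, outer face at 22 mm. A tab 50 x 50 x 10 mm (z 0 to 10 mm) juts from the middle of the front edge, 120 to 170 mm from the hinge line.
- lid_hole (a point): Centre, on the underside of the lid's tab, of its through hole (12 mm diameter, chamfered, 10 mm deep), 145 mm from the hinge line. Axes as lid. With the lid fully shut it coincides with case_hole; with the lid merely resting on its gasket it is about 6.5 mm higher, and the holes are still in line within 1 mm.
- fold (a joint): Lid opening, rad: 0 = resting on the gasket, starts 0.55 to 1.0. Lid's angle to level = fold + 0.045 - gasket squeeze (0 to 0.045). Stiff hinge (0.3 N m friction): stays where left; fold it by pushing its outer face down. From fold = 0 the gasket pushes back: at the tab's hole it gives from about 5 N, fully shut (level, hard stop) at about 9 N down; let go, it springs back up 0.045 rad.
- stand: White plastic stand that holds the lock pin, fixed to the bench: a block 56 x 56 x 48 mm high on a foot 85 x 85 x 6 mm, with a vertical 12 mm hole in the middle of its top. Origin: centre of its underside. It stands to the left or the right of the case; the bottle is on the other side.
- pin: Steel lock pin, 85 g, upright in the stand. Origin: on its axis at the collar's underside; z up. Below: shaft 9 mm diameter, 36 mm long, last 7 mm tapering to a 4 mm tip. Collar 22 mm diameter, z 0 to 4 mm. Above: round grip 16 mm diameter, z 4 to 38 mm. In the stand the collar's underside is 48 mm above the bench; fully home in the shut case, 65 mm.
- pin_tip (a point): Tip of the pin's shaft, on its axis 36 mm below the pin's origin.
- bottle: Bystander: amber glass reagent bottle with black cap, 56 mm diameter, 130 mm high; origin at the centre of its underside.
- tube_rack: Bystander: white rack with ten capped blood tubes, 70 (x) x 140 (y) mm, 95 mm high; origin at the centre of its underside.
- slide_box: Bystander: flat red box of slides, 90 (x) x 80 (y) x 34 mm high; origin at the centre of its underside.

How it is judged (in metres and radians):
On the way, in this order (a step that is already met when the one before it is completed fails the run):
1. the lid is folded down onto its gasket (value of joint fold below 0.04 rad), for 0.2 s.
2. the pin is through both tabs (x of pin_tip in the frame of case between -0.09 and -0.08 m and y of pin_tip in the frame of case between -0.005 and 0.005 m and z of pin_tip in the frame of case_hole below -0.012 m), for 0.1 s.
At the end, for the whole second after the job is handed in: Fingers grip the pin (over 4 N); pin in both holes (tip within 5 mm of the hole axis in case x and y, tilt under 0.12 rad), at rest, collar within 3 mm of the lid tab and pressing on the lid with over 3 N; lid tab within 2 mm of the case tab (x of pin_tip in the frame of case between -0.09 and -0.08 m and y of pin_tip in the frame of case between -0.005 and 0.005 m and z of lid_hole in the frame of case_hole below 0.002 m and z of pin in the frame of lid_hole below 0.013 m and angle between the z axis of pin and the z axis of case, either way round below 0.12 rad and contact force between the fingers and pin above 4 N and contact force between pin and lid above 3 N and linear speed of pin below 0.02 m/s); the arm keeps its last pose, push and grip.
It fails at once if the bottle is moved by more than 20 mm (distance of bottle from where it was at the start of the episode above 0.02 m).
It fails at once if the tube rack is moved by more than 20 mm (distance of tube_rack from where it was at the start of the episode above 0.02 m).
It fails at once if the slide box is moved by more than 20 mm (distance of slide_box from where it was at the start of the episode above 0.02 m).
It also fails if it takes over 54 s, if anything falls off the work surface, if the arm or the gripper's body presses on something with over 40 N, if the wrist force passes 120 N, or if a joint passes its speed limit or range.

ROBOT

A 6-joint arm with a two-finger parallel gripper is mounted at the origin on the work surface. World frame = base frame: x ahead of the robot, y to its left, z up, the work surface at z = 0. Lengths are in mm, angles in rad, forces in N, time in s.
With the tool pointing down it reaches from about 325 to 850 mm from the base axis. Payload 4.4 kg.
Tool frame: the origin (TCP) lies midway between the tips of the shut fingers; the grasp point (between the pads) lies 19 mm behind it; z points along the fingers, y is the line along which they close (so a half turn about z gives the same grasp; the last joint's range is limited). The gripper opens to 94 mm and grips with 3 to 60 N. Pads are 16 mm wide; open, the fingers measure 119 mm over their backs; the gripper's body (75 mm by 177 mm) begins 78 mm behind the grasp point.
Start: joints at [0.998, 0.207, 1.542, -0, 1.393, -0.15], TCP at [235.941, 524.365, 170.047] pointing down, gripper open.
Joint ranges: [-2.73, 2.73], [-0.86, 2.22], [0.23, 2.46], [-1.11, 4.25], [0.08, 2.63], [-2.82, 2.82]. Speed limits (rad/s): [2.79, 2.79, 3.14, 3.14, 3.14, 3.14].

INTERFACE

Orientations are given as a 3x3 rotation matrix whose columns are the frame's x, y, z axes.
In Python, from workcell import bot gives the robot as it stands.
- The arm moves only by the tool arm_command, never from a script. Its argument "commands" is a list of rows, each a list of 6 numbers: the shift along the world's x, y, z in cm, then the turn, a rotation vector about the world's x, y, z in degrees. A call has 1 to 12 rows; each row is the pose to reach, as a shift and turn from the pose commanded when the call began; what a row does not reach only later rows make up. A row lasts 1/10 s, in which the tool goes at most 50 mm and 8.59 degrees, less where a joint would pass 70% of its speed; a pose out of reach is approached as far as the arm can. A call with a gripper value outside its range is refused whole. "grip" is the gripper's target within -1 to 1 (shut at 1, half-way at 0, fully open at -1), set as the call begins (left out, the last holds). The fingers move at their own pace and stop on an object; the grip force is fixed at half the most. Time passes only in rows, so rows that repeat a pose let the fingers close. It gives the time, the measured TCP pose, the force, the opening and the grip force at its end, in the units of the state.
- bot.state(): the state, without advancing time (a new reading comes with each control period).
- bot.snapshot(name): name is "side" or "top" or "wrist"; returns the picture (384x512x3 uint8, red, green, blue); there is no depth.
- bot.calibration(name): a dict with "K" (3x3 intrinsics, pixels), "k1" (the pictures are not rectified: a ray, as slopes to the right and down, at radius r is drawn at 1 + k1 r^2 times it, then the intrinsics apply), "rvec" (rotation vector, rad) and "tvec" (3), from world to camera coordinates, as OpenCV has them; the wrist camera has in their place "T_tool_cam" (4x4, takes a point from camera to tool coordinates, whose origin is the TCP and whose axes are the flange's). Camera axes: x right, y down, z forward; pixel columns grow to the right and rows downward; lengths in mm; the calibration is good to about 2 mm. A picture is of the moment at which its call begins: read the wrist's pose just before it. calibration takes no time and is no camera call.
- bot.sign_off(): hands the job in; it is judged then, once.
The state is a dict: "t": time; "joints": joint angles; "qvel": joint speeds; "joint_torque": joint torques, N m; "ee_pos": TCP position; "orientation": TCP orientation; "wrist_force": force on the tool from outside, world axes, zero at the start; "ft_torque": the same for the moment, N m; "width": opening from 0.0 (shut) to 1.0 (fully open); "gripper_force": force on a finger pad.
Only numpy, scipy, OpenCV 4.12 (cv2) and the standard library are available. Lean on these libraries where they do the work, as an engineer would, in place of code of your own. Each camera call takes 0.05 s, during which the arm holds its last target. There are 200 camera calls.

## Working session

There is one attempt and no reset: what is moved stays moved. The work goes in short steps, Python scripts to look and compute and a tool call to move; the robot and the scene stay as the last step left them, time stands still between calls to the robot, and variables do not carry over. Pictures are saved under pics/ and viewed, at most 10 in all, crops included, and the job is handed in when it is done.

Besides the shell and the picture viewer there is one more tool, called after "Emit:" as name(argument=value, ...), one argument or row to a line, values as JSON. arm_command: Moves the arm, as the interface text tells. Its arguments: {"type":"object","properties":{"commands":{"type":"array"},"grip":{"type":"number"}},"required":["commands"]}

```bash
mkdir -p pics
python3 - <<'E'
from workcell import bot
import cv2
for n in("top","side"):
    cv2.imwrite(f"pics/{n}0.png",cv2.resize(bot.snapshot(n)[:,:,::-1],(800,600),interpolation=cv2.INTER_CUBIC)); print(n,bot.calibration(n))
print(bot.calibration("wrist")); s=bot.state(); print(s)
E
```

```text
top {'K': array([[421.95282758,   0.        , 251.73184847],
       [  0.        , 421.95282758, 193.35617989],
       [  0.        ,   0.        ,   1.        ]]), 'k1': 0.04202341858109884, 'rvec': array([ 2.16072505, -2.10861011,  0.18720102]), 'tvec': array([-16.6096172 , 599.21013007, 943.60379425])}
side {'K': array([[413.18068386,   0.        , 253.59224228],
       [  0.        , 413.18068386, 192.03588616],
       [  0.        ,   0.        ,   1.        ]]), 'k1': -0.04221545099499763, 'rvec': array([ 2.2502182 , -0.35221175,  0.13471584]), 'tvec': array([-535.46815745,  182.88093774,  795.7481876 ])}
{'K': array([[326.6285108 ,   0.        , 251.33578199],
       [  0.        , 326.6285108 , 195.18560935],
       [  0.        ,   0.        ,   1.        ]]), 'k1': 0.025253643859592684, 'T_tool_cam': array([[-1.44616648e-03, -9.69365754e-01, -2.45617475e-01,
         7.00455257e+01],
       [ 9.99998909e-01, -1.47573257e-03, -6.36774156e-05,
         1.97433799e-02],
       [-3.00739002e-04, -2.45617299e-01,  9.69366830e-01,
        -2.14593503e+02],
       [ 0.00000000e+00
[... 171 characters left out ...]
9349336e+00, -1.50487506e-01]), 'qvel': array([-0.00057883, -0.00175456, -0.00406762,  0.00118028, -0.00185872,
       -0.00052616]), 'joint_torque': array([ 1.06183641e-03, -3.71864712e+01, -2.82294434e+01,  7.00425217e-02,
        3.10946186e-02, -4.34184665e-05]), 'ee_pos': array([235.48574917, 523.70237746, 169.01487181]), 'orientation': array([[-9.11950851e-01,  4.10297947e-01, -1.11357733e-03],
       [ 4.10299333e-01,  9.11949330e-01, -1.69624533e-03],
       [ 3.19560122e-04, -2.00379240e-03, -9.99997941e-01]]), 'wrist_force': array([-0.34497965, -0.52320739,  0.41845759]), 'ft_torque': array([ 0.05581811, -0.03479153,  0.00358241]), 'gripper_force': 0.0, 'width': 1.0004016840426753}
```

View pics/top0.png

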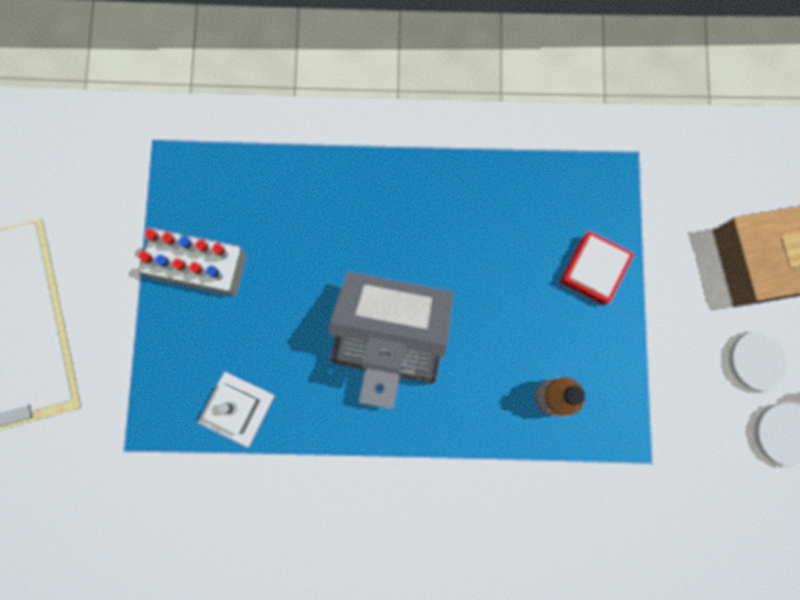

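View pics/side0.png

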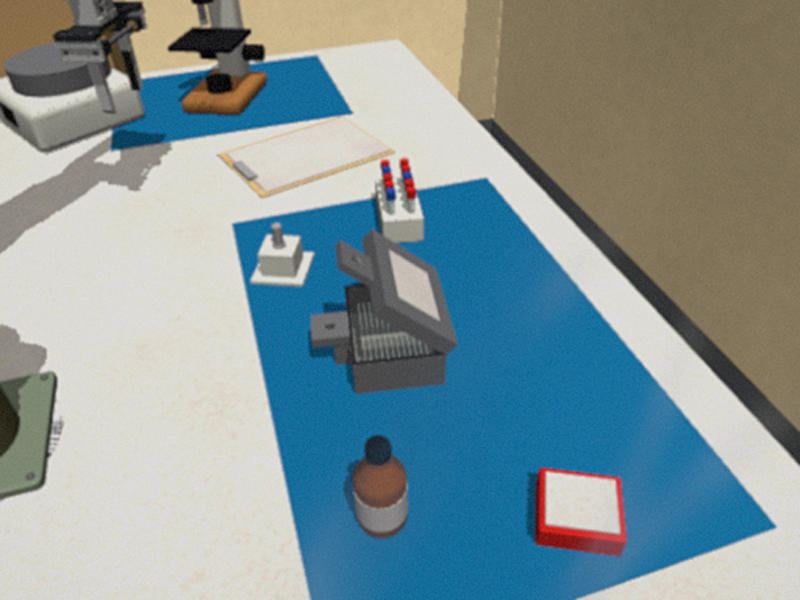

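The top view shows the case hole at about (379,388), the lid hole at (385,352), and the pin at (225,408) in the left-hand stand. The bottle is on the right. The side view shows the case hole at (331,327), the lid hole at (353,259) and the pin top at (277,228). I'll enlarge these next.

```bash
cat > h.py <<'E'
import numpy as np, cv2
from scipy.optimize import least_squares
from workcell import bot
def D(k1): return np.array([k1,0,0,0,0.])
def cam(n,s=None):
    c=bot.calibration(n)
    if n!="wrist": R=cv2.Rodrigues(c["rvec"])[0]; t=c["tvec"]
    else:
        T=np.eye(4);T[:3,:3]=s["orientation"];T[:3,3]=s["ee_pos"]
        M=np.linalg.inv(T@c["T_tool_cam"]);R=M[:3,:3];t=M[:3,3]
    return c["K"],D(c["k1"]),R,t
def proj(C,P):
    K,d,R,t=C
    return cv2.projectPoints(np.array(P,float).reshape(-1,1,3),cv2.Rodrigues(R)[0],t,K,d)[0][:,0]
def atz(C,uv,z):
    K,d,R,t=C
    p=cv2.undistortPoints(np.array([[uv]],float),K,d)[0,0]
    o=-R.T@t; r=R.T@np.array([*p,1]); return o+r*(z-o[2])/r[2]
def tri(pairs,x0=(500,0,50)):
    f=lambda X:np.concatenate([proj(C,X)[0]-uv for C,uv in pairs])
    r=least_squares(f,x0); return r.x,r.fun
E
python3 - <<'E'
from h import *
def crop(n,x,y,w,h,k): 
    im=cv2.imread(f"pics/{n}0.png"); 
    return cv2.resize(im[y:y+h,x:x+w],None,fx=k,fy=k,interpolation=cv2.INTER_CUBIC)
a=crop("top",320,260,145,160,2.75); b=crop("side",300,220,170,180,2.35)
H=max(a.shape[0],b.shape[0]); pad=lambda q:cv2.copyMakeBorder(q,0,H-q.shape[0],0,0,cv2.BORDER_CONSTANT)
o=np.hstack([pad(a),pad(b)]); print(o.shape,a.shape)
cv2.imwrite("pics/c1.png",o[:, :800])
T=cam("top");S=cam("side");q=1.5625
g=lambda u,v:np.array([u/q,v/q])-0.18
print(atz(T,g(379,388),55),atz(S,g(331,327),55))
print("pin",tri([(T,g(218,409)),(S,g(277,228))]),atz(T,g(218,409),86))
print("lid",tri([(T,g(385,352)),(S,g(353,259))]))
print("bottle cap",atz(T,g(574,395),130))
E
```

```text
(440, 799, 3) (440, 399, 3)
[470.70790318  16.45001641  55.        ] [473.12652088  11.6686823   55.        ]
pin (array([437.27517026, 244.55924642,  74.25616455]), array([ 0.09474029, -0.98726922, -1.09727556,  0.168297  ])) [435.05753483 241.62132492  86.        ]
lid (array([511.74668511,   8.37922379, 162.42215698]), array([-0.1481674 ,  0.90773599,  0.85693529, -0.1651216 ]))
bottle cap [ 464.99696626 -248.59232015  130.        ]
```

View pics/c1.png

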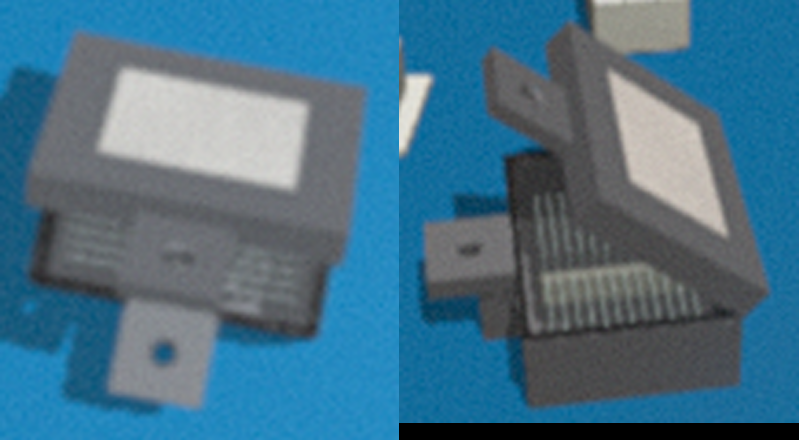

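The left crop shows the case hole at (163,352), the tab front corners at (108,393) and (203,408), and the lid hinge corners at (78,32) and (368,90). The right crop shows the case hole at (470,249) and the box bottom corners at (530,405) and (740,383). I'll fit the full case pose to these points.

Run:
```python
from h import *
T=cam("top");S=cam("side");q=1.5625
t=lambda u,v:(T,(np.array([u/2.75+320,v/2.75+260]))/q-.18)
s=lambda u,v:(S,(np.array([(u-399)/2.35+300,v/2.35+220]))/q-.18)
# (view, body, point)
obs=[(t(163,352),'c',(-85,0,55)),(t(108,393),'c',(-110,25,55)),(t(203,408),'c',(-110,-25,55)),
(t(318,338),'c',(-60,-80,55)),
(t(78,32),'l',(0,80,22)),(t(368,90),'l',(0,-80,22)),(t(180,255),'l',(-145,0,10)),
(s(470,249),'c',(-85,0,55)),(s(424,222),'c',(-110,25,55)),(s(427,297),'c',(-110,-25,41)),
(s(525,332),'c',(-60,-80,55)),(s(530,405),'c',(-60,-80,0)),(s(740,383),'c',(60,-80,0)),
(s(768,292),'l',(0,-80,22)),(s(533,92),'l',(-145,0,10)),(s(567,22),'l',(-120,80,22))]
def W(p):
    x,y,a,th=p[:4]; R=cv2.Rodrigues(np.array([0,0,a]))[0]; L=cv2.Rodrigues(np.array([0,th,0]))[0]
    return [np.array([x,y,0])+R@(np.array(P,float) if b=='c' else np.array([60,0,55])+L@np.array(P,float)) for _,b,P in obs]
def f(p):
    return np.concatenate([proj(C,X)[0]-uv for ((C,uv),_,_),X in zip(obs,W(p))])
r=least_squares(f,[555,0,-.15,.7],loss='soft_l1'); print(r.x.round(3)); print(f(r.x).reshape(-1,2).round(1).tolist())
w=W(r.x); print("case hole",w[0],"lid hole",w[6],"lid front edge top",w[15])
```

```text
[ 5.55066e+02  1.69800e+00 -1.69000e-01  7.30000e-01]
[[0.0, -0.2], [-0.0, -1.1], [-0.7, -0.3], [0.2, -1.0], [-0.6, -0.6], [-0.4, -1.1], [-0.5, -0.6], [-0.8, -0.5], [-0.5, 0.3], [0.1, 0.7], [-1.0, 2.7], [-0.6, 1.5], [-0.4, 0.9], [0.3, 0.4], [-0.4, 0.8], [-0.1, -0.7]]
case hole [471.27676256  15.99504907  55.        ] lid hole [514.22792102   8.66617059 159.1025929 ] lid front edge top [553.93982154  83.04628271 151.38482909]
```

Fit residuals are about 1 px. Case is at (555, 1.7) with yaw −0.169, and the lid is at about 0.73 rad. Next I'll shut the fingers and move above the lid.

Emit:
arm_command(
  commands=[
    [3,-5,3,0,0,4],
    [31.7,-52.2,3,0,0,14.5],
    [31.7,-52.2,3,0,0,14.5],
    [31.7,-52.2,3,0,0,14.5],
    [31.7,-52.2,3,0,0,14.5],
    [31.7,-52.2,3,0,0,14.5],
    [31.7,-52.2,3,0,0,14.5],
    [31.7,-52.2,3,0,0,14.5],
    [31.7,-52.2,3,0,0,14.5],
    [31.7,-52.2,3,0,0,14.5],
    [31.7,-52.2,3,0,0,14.5],
    [31.7,-52.2,3,0,0,14.5],
  ],
  grip=1,
)

```text
t: 1.3
ee_pos: [542.8, 17.7, 199.4]
orientation: [[-0.986, 0.169, -0.001], [0.169, 0.986, 0.0], [0.001, 0.0, -1.0]]
wrist_force: [0.7, 0.3, 0.4]
width: 0.021
gripper_force: 0.0
```

Emit:
arm_command(
  commands=[
    [0,0,-1,0,0,0],
    [0,0,-3,0,0,0],
    [0,0,-4,0,0,0],
  ],
)

```text
t: 1.6
ee_pos: [540.7, 19.9, 157.3]
orientation: [[-0.986, 0.17, -0.004], [0.17, 0.986, 0.001], [0.004, 0.0, -1.0]]
wrist_force: [-0.6, -0.2, -0.5]
width: 0.003
gripper_force: 0.0
```

Emit:
arm_command(
  commands=[
    [1.2,-1.8,0,0,0,0],
    [1.2,-1.8,-0.8,0,0,0],
    [0.9,-1.75,-1.6,0,0,0],
    [0.6,-1.7,-2.4,0,0,0],
    [0.3,-1.65,-3.2,0,0,0],
    [0,-1.6,-4.0,0,0,0],
    [-0.3,-1.5,-4.8,0,0,0],
    [-0.6,-1.45,-5.6,0,0,0],
    [-0.9,-1.4,-6.4,0,0,0],
    [-1.2,-1.35,-7.0,0,0,0],
    [-1.5,-1.3,-7.5,0,0,0],
    [-1.5,-1.3,-7.7,0,0,0],
  ],
)

```text
t: 2.8
ee_pos: [526.7, 6.8, 82.0]
orientation: [[-0.986, 0.169, -0.001], [0.169, 0.986, 0.0], [0.001, 0.0, -1.0]]
wrist_force: [-0.0, 0.7, 2.6]
width: 0.008
gripper_force: 0.5
```

Emit:
arm_command(
  commands=[
    [0,0,-0.2,0,0,0],
    [0,0,-0.4,0,0,0],
    [0,0,-0.4,0,0,0],
    [0,0,-0.4,0,0,0],
  ],
)

```text
t: 3.2
ee_pos: [527.7, 6.5, 78.7]
orientation: [[-0.986, 0.169, 0.0], [0.169, 0.986, -0.0], [-0.0, 0.0, -1.0]]
wrist_force: [-0.3, -0.1, -0.2]
width: 0.006
gripper_force: 0.1
```

Emit:
arm_command(
  commands=[
    [0,0,-0.2,0,0,0],
    [0,0,-0.4,0,0,0],
    [0,0,-0.4,0,0,0],
  ],
)

```text
t: 3.5
ee_pos: [527.3, 6.6, 74.5]
orientation: [[-0.986, 0.169, -0.0], [0.169, 0.986, 0.0], [0.0, -0.0, -1.0]]
wrist_force: [-0.4, 0.3, 0.8]
width: 0.006
gripper_force: 0.2
```

Run:
```python
from h import *
print(bot.state()["wrist_force"],bot.state()["ee_pos"])
im=bot.snapshot("side")[:,:,::-1]
cv2.imwrite("pics/s2.png",cv2.resize(im[120:290,160:320],(750,797//1)[:2] if 0 else (564,600),interpolation=cv2.INTER_CUBIC))
```

```text
[-0.40780836  0.28337396  0.83762507] [527.31511918   6.61620442  74.45725704]
```

View pics/s2.png

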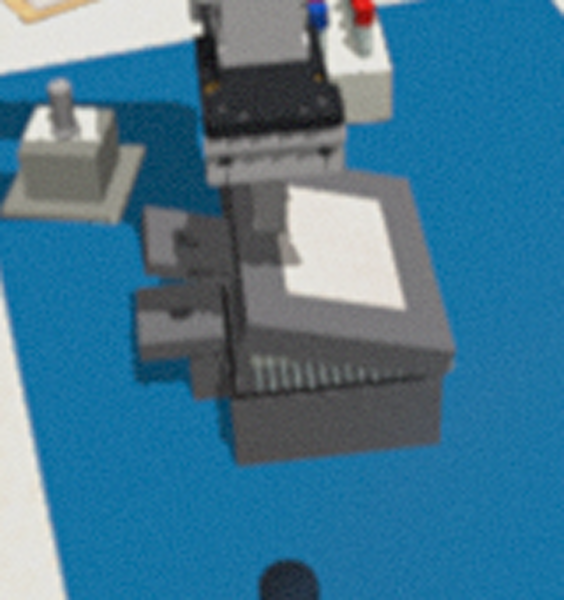

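The lid is only partly down. The finger tip is at about (270,232) in the crop, on the lid's front area. I'll check the geometry against the image.

Run:
```python
from h import *
S=cam("side");s=bot.state()
k=lambda uv:((uv-np.array([160,120]))*np.array([564/160,600/170])).round()
print("tcp",k(proj(S,s["ee_pos"])[0]))
R=cv2.Rodrigues(np.array([0,0,-.169]))[0]
for th in (.045,.1,.15,.2,.25,.3):
    L=cv2.Rodrigues(np.array([0,th,0]))[0]
    w=[np.array([555.07,1.7,0])+R@(np.array([60,0,55])+L@np.array(P,float)) for P in((-145,0,10),(-120,-80,0),(-120,-80,22),(-170,25,10),(-170,-25,0))]
    print(th,[k(x).tolist() for x in proj(S,w)])
```

```text
tcp [270. 276.]
0.045 [[176.0, 290.0], [229.0, 395.0], [228.0, 366.0], [132.0, 265.0], [136.0, 334.0]]
0.1 [[177.0, 280.0], [229.0, 386.0], [231.0, 358.0], [133.0, 253.0], [135.0, 322.0]]
0.15 [[178.0, 270.0], [230.0, 379.0], [233.0, 350.0], [134.0, 242.0], [136.0, 311.0]]
0.2 [[180.0, 261.0], [231.0, 371.0], [237.0, 341.0], [136.0, 231.0], [137.0, 300.0]]
0.25 [[183.0, 251.0], [233.0, 363.0], [240.0, 333.0], [138.0, 220.0], [138.0, 289.0]]
0.3 [[186.0, 242.0], [235.0, 355.0], [245.0, 325.0], [142.0, 209.0], [141.0, 278.0]]
```

Run:
```python
from h import *
S=cam("side");s=bot.state()
k=lambda uv:((uv-np.array([160,120]))*np.array([564/160,600/170])).round()
for z in (0,20,30,40,97,120): print(z,k(proj(S,s["ee_pos"]+np.array([0,0,z]))[0]))
w=bot.snapshot("wrist")[:,:,::-1]; cv2.imwrite("pics/w3.png",w)
```

```text
0 [270. 276.]
20 [269. 250.]
30 [268. 237.]
40 [267. 224.]
97 [262. 143.]
120 [260. 109.]
```

View pics/w3.png

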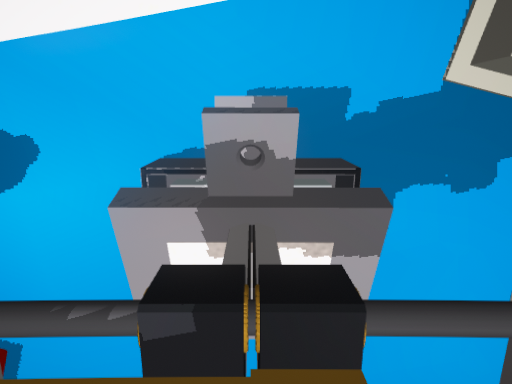

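The wrist view shows the lid tab hole at (251,154). The finger column meets the lid at about (252,225), so the fingers seem to have sunk into the shell face. I'll back out, then push on the solid tab instead.

Emit:
arm_command(
  commands=[
    [0,0,1,0,0,0],
    [0,0,2,0,0,0],
    [0,0,3,0,0,0],
    [0,0,4,0,0,0],
  ],
)

```text
t: 4.0
ee_pos: [528.0, 6.5, 116.3]
orientation: [[-0.986, 0.169, 0.001], [0.169, 0.986, -0.0], [-0.001, 0.0, -1.0]]
wrist_force: [-0.2, -0.8, 0.5]
width: 0.009
gripper_force: 0.0
```

Run:
```python
from h import *
s=bot.state();print(s["ee_pos"],s["wrist_force"])
im=bot.snapshot("side")[:,:,::-1]
a=cv2.resize(im[120:290,160:320],(564,600),interpolation=cv2.INTER_CUBIC)
cv2.imwrite("pics/s4.png",a)
```

```text
[527.99147514   6.53487336 116.30024347] [-0.15513812 -0.75445177  0.50082519]
```

View pics/s4.png

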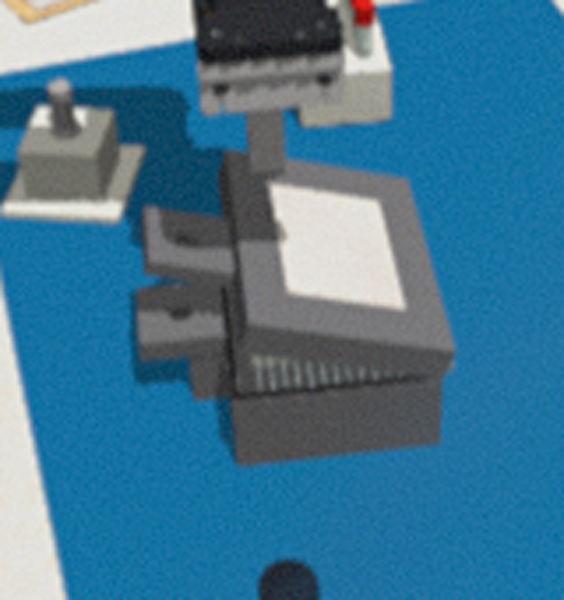

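```bash
python3 - <<'E'
from h import *
S=cam("side");s=bot.state()
O=np.array([[-.912,.41,0],[.41,.912,0],[0,0,-1]]);p=np.array([235.5,523.7,169])
for y in(-47,0,47):
  for z in (0,-30): print(y,z,(proj(S,p+O@np.array([0,y,z]))[0]*1.5625).round())
W=cam("wrist",s)
for z in(0,-19,-35,-97): print(z,proj(W,s["ee_pos"]+s["orientation"]@np.array([0,0,z]))[0])
k=lambda uv:((uv-np.array([160,120]))*np.array([564/160,600/170])).round()
print("now",k(proj(S,s["ee_pos"])[0]),k(proj(S,s["ee_pos"]+[0,0,30])[0]))
E
python3 -c "
import cv2
im=cv2.imread('pics/side0.png')[0:170,30:200];cv2.imwrite('pics/c5.png',cv2.resize(im,(590,590),interpolation=cv2.INTER_CUBIC))"
```

```text
-47 0 [117. 132.]
-47 -30 [111. 115.]
0 0 [129. 120.]
0 -30 [124. 104.]
47 0 [140. 109.]
47 -30 [136.  93.]
0 [251.74173172 217.23483367]
-19 [251.78822408 226.57595278]
-35 [251.83435017 235.84106036]
-97 [252.11709475 292.58223641]
now [270. 218.] [268. 177.]
```

View pics/c5.png

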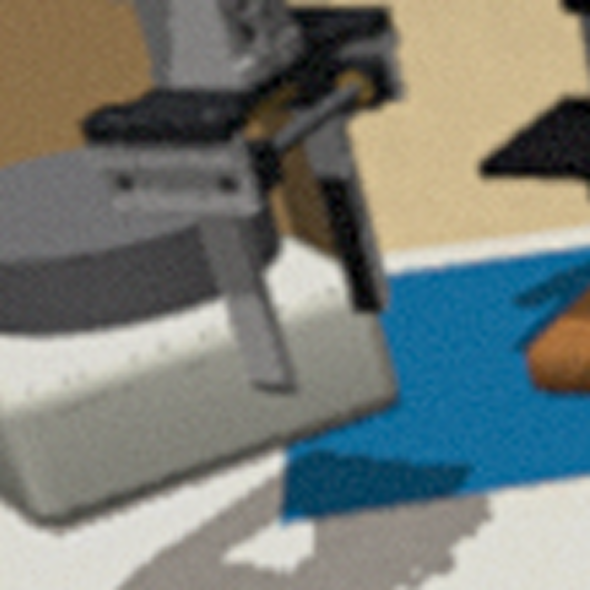

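The start-pose fingertips in the side view, at (109,112) and (136,89), lie about 35 mm above where the reported TCP projects. The wrist image should tell me whether the reported pose is off or the fingers are shorter.

Run:
```python
from h import *
s=bot.state(); s=dict(s); s["ee_pos"]=np.array([527.3,6.6,74.5]); s["orientation"]=np.array([[-.986,.169,0],[.169,.986,0],[0,0,-1.]])
R=cv2.Rodrigues(np.array([0,0,-.169]))[0];B=np.array([555.07,1.7,0])
def lid(P,th): return B+R@(np.array([60,0,55])+cv2.Rodrigues(np.array([0,th,0]))[0]@np.array(P,float))
fix=[B+R@np.array(P,float) for P in((-110,25,55),(-110,-25,55))]
obs=np.array([[288,96],[214,96],[251,154],[203,110],[299,110],[110,205],[391,205]],float)
lp=[(-145,0,10),(-170,-25,10),(-170,25,10),(-120,-80,22),(-120,80,22)]
def pr(d,th):
    s2=dict(s);s2["ee_pos"]=s["ee_pos"]+d
    return proj(cam("wrist",s2),fix+[lid(P,th) for P in lp])
for d in((0,0,0),(0,0,33)): print(d,pr(np.array(d),.31).round().tolist())
```

```text
(0, 0, 0) [[288.0, 95.0], [215.0, 95.0], [251.0, 156.0], [202.0, 112.0], [300.0, 111.0], [109.0, 206.0], [395.0, 206.0]]
(0, 0, 33) [[283.0, 97.0], [219.0, 97.0], [251.0, 150.0], [210.0, 112.0], [292.0, 111.0], [130.0, 192.0], [373.0, 192.0]]
```

The wrist view matches the reported pose to about 2 px, so the pose is right. The physical fingertips simply end about 33 mm short of the stated TCP, and the push just stopped early. I'll keep pushing, allowing for this.

Emit:
arm_command(
  commands=[
    [0,0,-2,0,0,0],
    [0,0,-4,0,0,0],
    [0,0,-4.6,0,0,0],
    [0,0,-5.2,0,0,0],
    [0,0,-5.7,0,0,0],
    [0,0,-6.2,0,0,0],
    [0,0,-6.6,0,0,0],
    [0,0,-6.6,0,0,0],
  ],
)

```text
t: 4.85
ee_pos: [527.2, 6.6, 48.3]
orientation: [[-0.986, 0.169, -0.0], [0.169, 0.986, 0.0], [0.0, 0.0, -1.0]]
wrist_force: [0.4, -0.2, 0.2]
width: 0.011
gripper_force: 0.0
```

Emit:
arm_command(
  commands=[
    [0,0,-0.1,0,0,0],
    [0,0,-0.2,0,0,0],
    [0,0,-0.3,0,0,0],
    [0,0,-0.3,0,0,0],
  ],
)

```text
t: 5.25
ee_pos: [527.6, 6.6, 46.1]
orientation: [[-0.986, 0.169, 0.0], [0.169, 0.986, -0.0], [-0.0, 0.0, -1.0]]
wrist_force: [-1.0, 0.7, 2.5]
width: 0.005
gripper_force: 1.1
```

Emit:
arm_command(
  commands=[
    [0,0,-0.1,0,0,0],
    [0,0,-0.2,0,0,0],
    [0,0,-0.3,0,0,0],
    [0,0,-0.3,0,0,0],
  ],
)

```text
t: 5.65
ee_pos: [527.2, 6.7, 44.1]
orientation: [[-0.986, 0.169, -0.001], [0.169, 0.986, 0.0], [0.001, -0.0, -1.0]]
wrist_force: [-5.4, 0.9, 10.7]
width: 0.006
gripper_force: 5.4
```

Emit:
arm_command(
  commands=[
    [0,0,-0.15,0,0,0],
    [0,0,-0.3,0,0,0],
    [0,0,-0.3,0,0,0],
    [0,0,-0.3,0,0,0],
  ],
)

```text
t: 6.05
ee_pos: [526.6, 6.9, 41.9]
orientation: [[-0.986, 0.169, -0.002], [0.169, 0.986, 0.0], [0.002, -0.0, -1.0]]
wrist_force: [-8.3, 2.9, 16.2]
width: 0.004
gripper_force: 7.9
```

The lid is resting on its gasket at 16 N, which puts the fingertips about 35 mm above the reported TCP. Next I'll lift and go over the pin.

Emit:
arm_command(
  commands=[
    [0,0,4,0,0,0],
    [0,0,8,0,0,0],
    [-4,8,9,0,0,0],
    [-9.1,23.6,9,0,0,0],
    [-9.1,23.6,9,0,0,0],
    [-9.1,23.6,9,0,0,0],
    [-9.1,23.6,9,0,0,0],
    [-9.1,23.6,9,0,0,0],
    [-9.1,23.6,9,0,0,0],
  ],
  grip=-1,
)

```text
t: 6.95
ee_pos: [436.1, 243.6, 129.7]
orientation: [[-0.986, 0.166, 0.001], [0.166, 0.986, -0.0], [-0.001, -0.0, -1.0]]
wrist_force: [-0.3, 0.4, -0.1]
width: 0.737
gripper_force: 0.0
```

Run:
```python
from h import *
import json
s=bot.state();print(s["ee_pos"],s["wrist_force"],s["width"]); w=bot.snapshot("wrist")[:,:,::-1]
json.dump({k:s[k].tolist() for k in("ee_pos","orientation")},open("p6.json","w"))
t=bot.snapshot("top")[:,:,::-1]; cv2.imwrite("pics/top6.png",t)
a=cv2.resize(w[60:360,100:400],(600,600),interpolation=cv2.INTER_CUBIC)
cv2.imwrite("pics/w6.png",a)
```

```text
[436.05775299 243.5596701  129.67640638] [-0.30657395  0.37035262 -0.14406048] 0.737105480815416
```

View pics/w6.png

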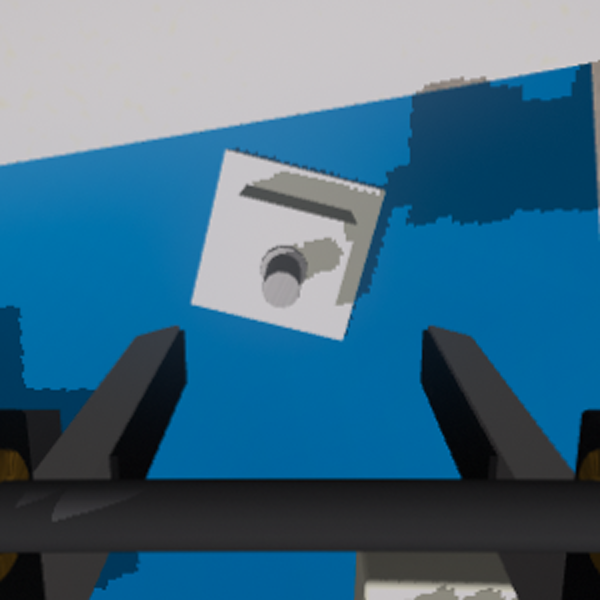

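The wrist view shows the pin's grip top at crop (281,289), its collar centre at about (283,268), and the finger tips at about (180,328) and (428,328).

Run:
```python
from h import *
import json
s={k:np.array(v) for k,v in json.load(open("p6.json")).items()}
W=cam("wrist",s)
print(atz(W,(240.4,204.3),86),atz(W,(241.4,193.7),52))
for h in (35,37,33):
  print(h,[proj(W,s["ee_pos"]+s["orientation"]@np.array([8*a,y,-h]))[0].round(1).tolist() for y in(-35,35) for a in(-1,1)])
```

```text
[437.60749583 233.90463257  86.        ] [437.08636037 233.81354573  52.        ]
35 [[192.6, 248.7], [191.4, 223.0], [311.1, 248.5], [312.3, 222.8]]
37 [[192.0, 250.1], [190.8, 224.1], [311.7, 249.9], [312.9, 223.9]]
33 [[193.2, 247.3], [192.0, 221.9], [310.5, 247.2], [311.6, 221.7]]
```

Emit:
arm_command(
  commands=[
    [0.1,-0.97,0,0,0,0],
    [0.1,-0.97,-2,0,0,0],
    [0.1,-0.97,-4,0,0,0],
    [0.1,-0.97,-6,0,0,0],
    [0.1,-0.97,-8,0,0,0],
    [0.1,-0.97,-9.5,0,0,0],
    [0.1,-0.97,-10.5,0,0,0],
    [0.1,-0.97,-10.9,0,0,0],
    [0.1,-0.97,-10.9,0,0,0],
  ],
)

```text
t: 7.95
ee_pos: [437.6, 232.0, 20.5]
orientation: [[-0.985, 0.17, -0.001], [0.17, 0.985, -0.0], [0.001, -0.0, -1.0]]
wrist_force: [-0.4, -0.6, -0.3]
width: 0.999
gripper_force: 0.0
```

Emit:
arm_command(
  commands=[
    [0,0,0,0,0,0],
    [0,0,0,0,0,0],
    [0,0,0,0,0,0],
    [0,0,0,0,0,0],
    [0,0,0,0,0,0],
    [0,0,0,0,0,0],
    [0,0,0,0,0,0],
    [0,0,0,0,0,0],
    [0,0,0,0,0,0],
    [0,0,0,0,0,0],
    [0,0,0,0,0,0],
    [0,0,0,0,0,0],
  ],
  grip=1,
)

```text
t: 9.15
ee_pos: [437.5, 233.0, 20.8]
orientation: [[-0.986, 0.169, -0.0], [0.169, 0.986, 0.0], [0.0, 0.0, -1.0]]
wrist_force: [0.5, 1.2, 0.3]
width: 0.162
gripper_force: 30.0
```

The pin is gripped: opening 15 mm, force 30 N. Now I'll lift it and carry it over the tab.

Emit:
arm_command(
  commands=[
    [0,0,1.5,0,0,0],
    [0,0,4,0,0,0],
    [0,0,7,0,0,0],
    [0,0,9,0,0,0],
    [3.4,-21.75,9,0,0,0],
    [3.4,-21.75,9,0,0,0],
    [3.4,-21.75,9,0,0,0],
    [3.4,-21.75,9,0,0,0],
    [3.4,-21.75,9,0,0,0],
    [3.4,-21.75,9,0,0,0],
    [3.4,-21.75,9,0,0,0],
    [3.4,-21.75,9,0,0,0],
  ],
)

```text
t: 10.35
ee_pos: [471.0, 16.5, 110.5]
orientation: [[-0.986, 0.168, -0.001], [0.168, 0.986, 0.001], [0.001, 0.0, -1.0]]
wrist_force: [0.1, -0.0, -1.1]
width: 0.168
gripper_force: 30.0
```

Run:
```python
from h import *
import json
s=bot.state();print(s["ee_pos"],s["wrist_force"],s["width"]); w=bot.snapshot("wrist")[:,:,::-1]
json.dump({k:s[k].tolist() for k in("ee_pos","orientation")},open("p7.json","w"))
W=cam("wrist",s); print([((proj(W,[471.3,16,z])[0]-[150,100])*3).round().tolist() for z in(73,100)])
sd=bot.snapshot("side")[:,:,::-1]
a=cv2.resize(w[100:300,150:350],(600,600),interpolation=cv2.INTER_CUBIC)
b=cv2.resize(sd[120:240,180:220+0],(200,600),interpolation=cv2.INTER_CUBIC)
cv2.imwrite("pics/w7.png",np.hstack([a,b]))
```

```text
[470.96693867  16.52083831 110.5130814 ] [ 0.12511425 -0.03007047 -1.14268495] 0.16781897412536512
[[303.0, 310.0], [303.0, 340.0]]
```

View pics/w7.png

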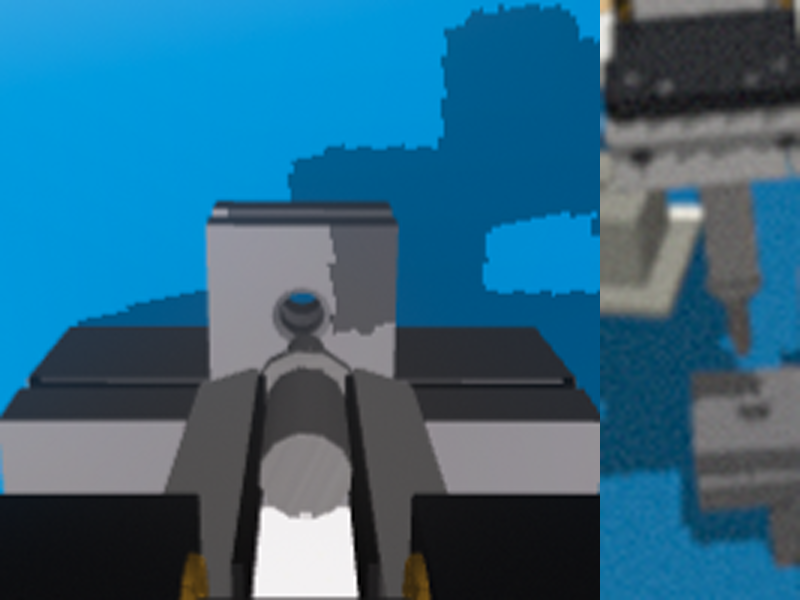

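The hole is at crop (301,313), against a predicted (303,310), and the pin tip is at about (303,338). The side view agrees. The lateral error is under 1 mm, so I'll start the insertion.

Emit:
arm_command(
  commands=[
    [0.05,-0.05,-1,0,0,0],
    [0.05,-0.05,-2.2,0,0,0],
    [0.05,-0.05,-2.6,0,0,0],
    [0.05,-0.05,-3.0,0,0,0],
    [0.05,-0.05,-3.4,0,0,0],
    [0.05,-0.05,-3.8,0,0,0],
    [0.05,-0.05,-4.2,0,0,0],
    [0.05,-0.05,-4.2,0,0,0],
  ],
)

```text
t: 11.25
ee_pos: [471.5, 14.9, 68.2]
orientation: [[-0.986, 0.169, -0.001], [0.169, 0.986, 0.0], [0.001, -0.0, -1.0]]
wrist_force: [-0.1, 0.5, -0.7]
width: 0.165
gripper_force: 30.0
```

Emit:
arm_command(
  commands=[
    [0,0.05,-0.3,0,0,0],
    [0,0.05,-0.6,0,0,0],
    [0,0.05,-0.9,0,0,0],
    [0,0.05,-1.2,0,0,0],
    [0,0.05,-1.5,0,0,0],
    [0,0.05,-1.8,0,0,0],
    [0,0.05,-2.0,0,0,0],
    [0,0.05,-2.0,0,0,0],
  ],
)

```text
t: 12.05
ee_pos: [471.6, 15.5, 48.4]
orientation: [[-0.986, 0.169, -0.001], [0.169, 0.986, 0.0], [0.001, 0.0, -1.0]]
wrist_force: [0.4, 0.4, -0.6]
width: 0.163
gripper_force: 30.0
```

Emit:
arm_command(
  commands=[
    [0,0,-0.2,0,0,0],
    [0,0,-0.4,0,0,0],
    [0,0,-0.6,0,0,0],
    [0,0,-0.7,0,0,0],
    [0,0,-0.8,0,0,0],
    [0,0,-0.9,0,0,0],
    [0,0,-0.9,0,0,0],
  ],
)

```text
t: 12.75
ee_pos: [471.9, 15.5, 40.3]
orientation: [[-0.986, 0.169, -0.0], [0.169, 0.986, 0.0], [0.0, -0.0, -1.0]]
wrist_force: [-2.1, 0.7, 5.7]
width: 0.164
gripper_force: 30.0
```

Emit:
arm_command(
  commands=[
    [0,0,-0.1,0,0,0],
    [0,0,-0.2,0,0,0],
    [0,0,-0.3,0,0,0],
    [0,0,-0.4,0,0,0],
    [0,0,-0.4,0,0,0],
  ],
)

```text
t: 13.25
ee_pos: [471.7, 15.5, 37.4]
orientation: [[-0.986, 0.169, -0.001], [0.169, 0.986, 0.0], [0.001, -0.0, -1.0]]
wrist_force: [-6.2, 1.1, 13.4]
width: 0.164
gripper_force: 30.0
```

Emit:
arm_command(
  commands=[
    [0,0,-0.1,0,0,0],
    [0,0,-0.2,0,0,0],
    [0,0,-0.2,0,0,0],
    [0,0,-0.2,0,0,0],
    [0,0,-0.2,0,0,0],
  ],
)

```text
t: 13.75
ee_pos: [471.8, 15.6, 36.9]
orientation: [[-0.986, 0.169, -0.001], [0.169, 0.986, 0.0], [0.001, -0.0, -1.0]]
wrist_force: [-10.8, 1.3, 23.5]
width: 0.161
gripper_force: 30.0
```

Run:
```python
from h import *
im=bot.snapshot("side")[:,:,::-1]
s=bot.state();print(s["ee_pos"],s["wrist_force"],s["qvel"].round(3))
cv2.imwrite("pics/s8.png",cv2.resize(im[160:270,180:300],(654,600),interpolation=cv2.INTER_CUBIC))
```

```text
[471.80813187  15.59536522  36.90982695] [-9.3919993   1.16506923 24.34291626] [ 0.001  0.001  0.001 -0.001 -0.003 -0.   ]
```

View pics/s8.png

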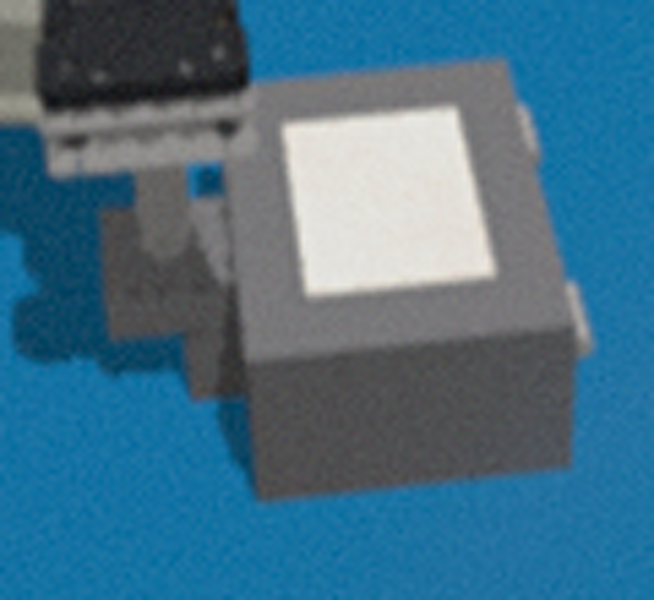

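The side view shows the lid flush with the case, no gap along the rim (from (250,360) to (575,330)), and the pin held down at the tab, around (160,250). The push is firm at 24 N and everything is at rest, so I'll hand in.

```bash
python3 -c "
from workcell import bot
print(bot.sign_off())"
```

```text
the job is handed in; nothing more can be done
None
```

I folded the lid shut and pushed the lock pin through both tabs until it seated. I handed in at about 13.8 s with the pin gripped at 30 N and pressed down at about 24 N; the judge's result isn't shown.

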